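# Fit the heating block on the block mixer

### The arm

A 6-joint arm with a two-finger parallel gripper is mounted at the origin on the work surface. World frame = base frame: x ahead of the robot, y to its left, z up, the work surface at z = 0. Lengths are in m, angles in rad, forces in N, time in s.
With the tool pointing down it reaches from about 0.25 to 0.725 m from the base axis. Payload 4 kg.
Tool frame: the origin (TCP) lies on the centre line of the jaws, within the pads' length; the fingertips stand tip_reach ahead of it and the grasp point (between the pads) lies 5 mm behind it (tip_reach is the distance from the TCP to the fingertips, in m); z points along the fingers, y is the direction in which the jaws open and shut (so a half turn about z gives the same grasp; the last joint's range is limited). The gripper opens to 85 mm and grips with 20 to 120 N. Pads are 22 mm wide; open, the fingers measure 114 mm over their backs; the gripper's body (76 mm by 85 mm) begins 54 mm behind the grasp point. The pads swing forward as they close: fully open they stand 13 mm farther back than shut.
Start: joints at [1.305, 0.241, 0.005, 1.335, 0, 1.571], TCP at [0.131, 0.482, 0.245] pointing down, gripper open.
Joint ranges: [-2.72, 2.72], [-1.05, 1.87], [-1.09, 1.28], [-1.99, 2.15], [-1.42, 1.44], [-3.14, 3.14]. Speed limits (rad/s): [2.79, 2.79, 3.14, 3.14, 3.14, 3.14].

### API

Orientations are given as a unit quaternion [x, y, z, w].
In Python, from workcell import * gives the robot as it stands.
- The arm moves only by the tool arm_command, never from a script. Its arguments are lists of equal length, an entry for each row: "translation": the shift along the tool's x, y, z in cm, a list of three; "turn": the turn about the tool's z in rad; "hand": the closure, from 0 (fully open) to 1 (shut). In form: {"translation": [[x, y, z], ...], "turn": [turn, ...], "hand": [hand, ...]}. A call has 1 to 5 rows; each row is the pose to reach, as a shift and turn from the pose commanded when the call began, along the tool's axes at that moment; what a row does not reach only later rows make up. A row lasts 1/12 s, in which the tool goes at most 41.7 mm and 7.16 degrees, less where a joint would pass 70% of its speed; a pose out of reach is approached as far as the arm can. A call with a gripper value outside its range is refused whole. The fingers move at their own pace and stop on an object; the grip force is fixed at half the most. Time passes only in rows, so rows that repeat a pose let the fingers close. It gives the time, the measured TCP pose, the force and the opening at its end, in the units of the state.
- get_obs(): the state, without advancing time (a new reading comes with each control period).
- camera(name): name is "scene" or "top"; returns (picture, depth): 400x640x3 uint8, red, green, blue; 400x640 float32, m along the optical axis (not along the pixel's ray), 0 where there is no reading.
- camera_info(name): a dict with "mtx" (3x3 intrinsics, pixels), "dist_coeffs" ([k1, k2, p1, p2, k3] as OpenCV has them; the pictures are not rectified), "world_to_cam" (4x4, takes a point from world to camera coordinates). Camera axes: x right, y down, z forward; pixel columns grow to the right and rows downward; lengths in m; the calibration is good to about 2 mm. A picture is of the moment at which its call begins. camera_info takes no time and is no camera call.
- job_done(): hands the job in, once; it reports no verdict.
Trained networks look in the newest picture that a camera, given by its name, has taken for a name from the list of things; names that differ only in an ending like _2 or _b are one class to them, and where a whole thing is asked for, a point or a joint stands for the part that bears it (a point fixed in the world has none). Each returns a list of dicts, best first, with "conf" (0 to 1); they miss things now and then, are a little off and sometimes report something else, mostly with a low value. They report only what shows in the picture. A call takes as long as a camera call. They do not tell look-alikes from the thing itself.
- search_frame(camera, name): "location" ([row, column] in pixels, amid what is visible of it).
- spot_point(camera, name): "location" ([row, column] in pixels: a listed point, or the origin of a listed thing).
The state is a dict: "clock": time; "joint_pos": joint angles; "joint_vel": joint speeds; "tau": joint torques, N m; "eef_pos": TCP position; "tool_rot": TCP orientation; "ft_force": force on the tool from outside, world axes, zero at the start; "ft_torque": the same for the moment, N m; "grip_width": finger opening in m.
Only numpy, scipy, OpenCV 4.12 (cv2) and the standard library are available. Lean on these libraries where they do the work, as an engineer would, in place of code of your own. Each camera call takes 0.05 s, during which the arm holds its last target. There are 200 camera calls.

### The job

Fit the heating block with the fifteen small holes on the block mixer: tuck its tongue fully under the retaining lip at the back of the seat, then lower the front and press it down past the two spring balls until the block sits flat and square. Do not force or slam it, and leave the other block and everything else on the bench where it is.

Things in the scene. Friction and masses are not known exactly. Their poses are not given: they have to be found in the camera images.
- block15_center (a point): The block to fit: plain aluminium, fifteen small holes (12.5 mm, 5 rows of 3) in its top. 38 mm tall, about 0.4 kg: an 8 mm thick base plate, 114 x 58 mm, carries an upper part 92 mm long and 58 mm wide with plain vertical sides. Point: middle of the upper part, 19 mm above the underside; x along the block to the tongue, y across its width, z up. Stands flat on the bench.
- block15_tongue (a point): The tongue is the end of that block where the 8 mm base plate sticks out 14 mm beyond the upper part. Point: middle of the bottom edge of its tip, 60 mm along +x and 19 mm below the block's centre point. Axes as the block.
- block15_foot (a point): The front foot is the other end of that block, with a small probe hole in the face above, where the 8 mm base plate sticks out 8 mm. Point: middle of the bottom edge of its tip, 54 mm along -x and 19 mm below the centre point. Axes as the block.
- seat (a point): Seat on top of the block mixer, a white fixed bench machine, 296 x 200 mm, 84 mm high, with a sloping control panel at its front. Point: middle of the flat seat floor, 96 mm above the bench; x to the back of the seat, away from the panel, y left, z up. From back wall to front rail it is 116 mm, so the 114 mm block has 2 mm of play, and the foot clears the rail only with the tongue hard against the back wall.
- lip (a point): Steel retaining lip at the back of the seat, on the back wall. Point: middle of its front edge, on its underside, 49 mm behind (+x) and 11 mm above the seat point; axes as the seat. The lip is 62 mm wide, 5 mm thick, and reaches 9 mm back to the wall's face at x = 58 mm from the seat point.
- guide (a point): Low steel side guides, 10 mm high, that lead the tongue under the lip. Point: on the middle line where the flare ends, 40 mm behind the seat point on the floor; axes as the seat. From here to the back wall they stand 30.5 mm either side of the middle line; forwards they flare out to 40 mm at x = 5 mm from the seat point.
- rail (a point): Steel front rail of the seat, 17 mm high, 92 mm wide, 14 mm thick. Point: middle of its upper inner edge, 58 mm in front of (-x) and 17 mm above the seat point; axes as the seat. Two brass spring balls 10 mm across, 18 mm either side of the middle, 5 mm below this edge, stick out 4 mm to the back and snap over the foot: pressing it past them takes 10 to 15 N at the front end.
- block6_center (a point): The other block, to be left alone: same shape and size as the first but with six large holes (22.5 mm, 3 rows of 2). Point and axes as on the first block.
- beaker_l_mid (a point): Glass beaker, 86 mm diameter, 115 mm tall; its middle, half-way up.
- beaker_s_mid (a point): Small glass beaker, 56 mm diameter, 65 mm tall; its middle, half-way up.
- reagent_mid (a point): Reagent bottle with a blue cap, 68 mm diameter, 150 mm tall; its middle, half-way up.
- jar_mid (a point): White jar, 54 mm diameter, 65 mm tall; its middle, half-way up.
- spatula_grip (a point): Thin steel lab spatula, 168 mm long, 6 mm thick, lying flat; the middle of its handle.
- wrench_grip (a point): Steel wrench, lying flat; a point on its handle.
There are look-alikes about, which are no part of the job. Leave any pink or yellow look-alike of the part that bears block15_center alone.

How it is judged:
At the end, for the whole second after the job is handed in: The fifteen-hole block lies flat in the seat, at rest: both ends of its underside within 3 mm of the seat floor, the tongue tip 53 to 60.5 mm behind the seat's middle (under the lip) and within 4 mm of the middle line, the front foot within 5 mm of the middle line (x of block15_tongue in the frame of seat between 0.053 and 0.0605 m and y of block15_tongue in the frame of seat between -0.004 and 0.004 m and z of block15_tongue in the frame of seat between -0.003 and 0.003 m and y of block15_foot in the frame of seat between -0.005 and 0.005 m and z of block15_foot in the frame of seat between -0.003 and 0.003 m and linear speed of block15 below 0.01 m/s and angular speed of block15 below 0.05 rad/s); the robot touches nothing.
It fails at once if the other block or any other loose thing on the bench is shifted by more than 30 mm (distance of any of block6_center, beaker_l_mid, beaker_s_mid, reagent_mid, jar_mid, spatula_grip, wrench_grip from where it was at the start of the episode above 0.03 m).
It fails at once if the block is forced or slammed: more than 120 N between it and the mixer (contact force between block15 and mixer above 120 N).
It also fails if it takes over 48 s, if anything falls off the work surface, if the arm or the gripper's body presses on something with over 40 N, if the wrist force passes 120 N, or if a joint passes its speed limit or range.

## Working session

There is one attempt and no reset: what is moved stays moved. The work goes in short steps, Python scripts to look and compute and a tool call to move; the robot and the scene stay as the last step left them, time stands still between calls to the robot, and variables do not carry over. Pictures are saved under pics/ and viewed, about 8 in all and at most 12, crops included, and the job is handed in when it is done.

Besides the shell and the picture viewer there is one more tool, called after "Emit:" in YAML: its name, and indented under it one key for each argument. arm_command: Moves the arm, as the interface text tells. Its arguments: {"type":"object","properties":{"translation":{"type":"array","items":{"type":"array","items":{"type":"number"}}},"turn":{"type":"array","items":{"type":"number"}},"hand":{"type":"array","items":{"type":"number"}}},"required":["translation","turn","hand"]}

```bash
ls; mkdir -p pics
cat > h.py <<'E'
from workcell import *
import numpy as np, cv2
from scipy.spatial.transform import Rotation as R
def ray(cam,rc,z):
    i=camera_info(cam);M=np.array(i['world_to_cam']);K=np.array(i['mtx']);d=np.array(i['dist_coeffs'])
    u=cv2.undistortPoints(np.array([[[rc[1],rc[0]]]],float),K,d)[0,0]
    D=M[:3,:3].T@np.array([u[0],u[1],1.]);C=-M[:3,:3].T@M[:3,3]
    return C+D*(z-C[2])/D[2]
def proj(cam,p):
    i=camera_info(cam);M=np.array(i['world_to_cam'])
    return cv2.projectPoints(np.array(p,float).reshape(-1,1,3),cv2.Rodrigues(M[:3,:3])[0],M[:3,3],np.array(i['mtx']),np.array(i['dist_coeffs']))[0][:,0]
def cloud(cam,depth):
    i=camera_info(cam);M=np.array(i['world_to_cam']);K=np.array(i['mtx']);d=np.array(i['dist_coeffs'])
    h,w=depth.shape;g=np.stack(np.meshgrid(np.arange(w),np.arange(h)),-1).reshape(-1,1,2).astype(float)
    u=cv2.undistortPoints(g,K,d)[:,0];P=np.c_[u,np.ones(len(u))]*depth.reshape(-1,1)
    P=(P-M[:3,3])@M[:3,:3];P[depth.ravel()==0]=np.nan
    return P.reshape(h,w,3)
def save(n,im): cv2.imwrite('pics/'+n+'.png',im[...,::-1])
E
python3 - <<'E'
from h import *
print(get_obs())
for c in ('top','scene'):
    im,d=camera(c); save(c+'0',im); np.save(c+'0.npy',d)
    print(c,np.round(camera_info(c)['world_to_cam'],3).tolist(),np.round(camera_info(c)['mtx'],0).tolist())
    for n in ('block15_center','block15_tongue','block15_foot','seat','lip','rail','block6_center'):
        zz={'block15_center':.019,'block6_center':.019,'seat':.096,'lip':.107,'rail':.113}.get(n,0)
        for s in spot_point(c,n)[:3]: print(c,n,np.round(s['conf'],2),np.round(s['location']),np.round(ray(c,s['location'],zz),3))
E
```

```text
pics
{'clock': 0.0, 'joint_pos': array([1.30503918e+00, 2.41388793e-01, 3.73256799e-03, 1.33519481e+00,
       3.63085747e-05, 1.57082412e+00]), 'joint_vel': array([-0.00066812,  0.00155333,  0.0012138 ,  0.00055239, -0.00025526,
        0.00010987]), 'tau': array([ 3.33378030e-04, -3.72322440e+01,  2.52405632e+01,  1.70174288e-02,
        1.61137218e-04,  6.70095105e-06]), 'eef_pos': array([0.13115295, 0.48187345, 0.24442819]), 'tool_rot': array([ 1.32501609e-01,  9.91182258e-01, -1.01589344e-03, -1.54091951e-04]), 'ft_force': array([ 0.02567723,  0.52507228, -0.33277524]), 'ft_torque': array([ 0.01836188, -0.00588717, -0.01195219]), 'grip_width': 0.08561139096855945}
top [[-0.02, -1.0, -0.019, -0.031], [-0.989, 0.023, -0.144, 0.551], [0.144, 0.016, -0.989, 1.154], [0.0, 0.0, 0.0, 1.0]] [[376.0, 0.0, 314.0], [0.0, 376.0, 202.0], [0.0, 0.0, 1.0]]
top block15_center 0.58 [267. 441.] [ 0.338 -0.436  0.019]
top block15_tongue 0.91 [252. 440.] [ 0.384 -0.442  0.   ]
top block15_tongue 0.91 [263. 360.] [ 0.355 -0.185  0.   ]
top block15_tongue 0.68 [200. 408.] [ 0.556 -0.351  0.   ]
top b
[... 634 characters left out ...]
 319.] [ 0.401 -0.146  0.019]
scene block15_center 0.74 [164. 281.] [ 0.314 -0.438  0.019]
scene block15_tongue 0.85 [201. 258.] [ 0.563 -0.329  0.   ]
scene block15_tongue 0.74 [175. 269.] [ 0.39  -0.436  0.   ]
scene block15_foot 0.67 [220. 241.] [ 0.694 -0.283 -0.   ]
scene block15_foot 0.65 [189. 275.] [ 0.458 -0.334  0.   ]
scene block15_foot 0.62 [206. 318.] [ 0.437 -0.124  0.   ]
scene seat 0.74 [218. 341.] [0.548 0.066 0.096]
scene lip 0.58 [221. 333.] [0.591 0.067 0.107]
scene lip 0.5 [222. 242.] [ 0.792 -0.157  0.107]
scene rail 0.95 [207. 354.] [0.485 0.073 0.113]
scene block6_center 0.9 [213. 290.] [ 0.56  -0.16   0.019]
scene block6_center 0.18 [220. 331.] [ 0.495 -0.014  0.019]
```

Run:
```python
import cv2
im=cv2.imread('pics/top0.png'); cv2.imwrite('pics/c1.png',cv2.resize(im[160:310,220:480],None,fx=3,fy=3,interpolation=cv2.INTER_CUBIC))
```

```text
(no output)
```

View pics/c1.png

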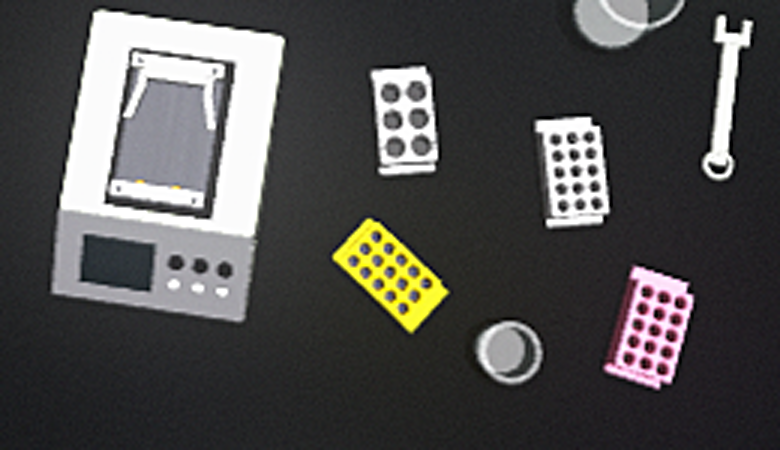

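View pics/scene0.png

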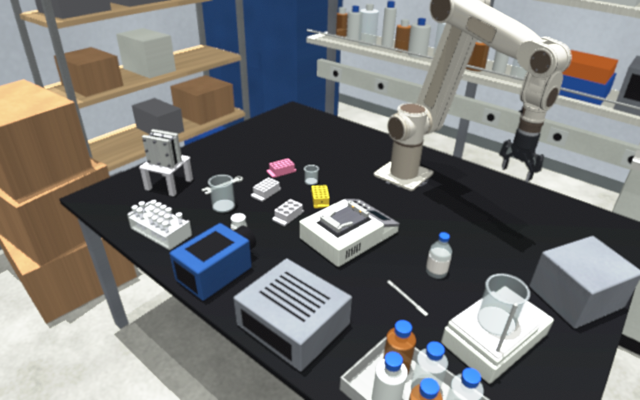

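The top crop shows the mixer seat at about (row 204, col 275), its back (lip) up. The plain 15-hole block is at about (217, 411). The yellow one at (252, 350), the pink one at (268, 437) and the 6-hole block at (202, 355) stay put.

Run:
```python
from h import *
import workcell; print([n for n in dir(workcell) if n[0]!='_' and n not in('np',)]); print(getattr(workcell,'tip_reach',None))
def rect(P):
    r=cv2.minAreaRect((P[:,:2]*1000).astype(np.float32)); return np.round(r[0],1),np.round(r[1],1),round(r[2],1),len(P)
for c in('top','scene'):
    im=cv2.imread(f'pics/{c}0.png');P=cloud(c,np.load(c+'0.npy'))
    V=P.reshape(-1,3)
    near=lambda x,y,a:(abs(V[:,0]-x)<a)&(abs(V[:,1]-y)<a)
    m=near(.5,-.35,.08)
    Q=V[m&(V[:,2]>.030)&(V[:,2]<.05)];B=V[m&(V[:,2]>.005)]
    print(c,'block top',rect(Q),np.median(Q[:,2]),'all',rect(B))
    # profile along rect axis
    B0=B-[.5,-.35,0]
    m=(V[:,0]>.3)&(V[:,0]<.75)&(V[:,1]>-.1)&(V[:,1]<.25)
    Q=V[m&(V[:,2]>.075)&(V[:,2]<.125)];print('mixer',rect(Q))
    print(np.histogram(Q[:,2],bins=np.arange(.075,.126,.003)))
P=cloud('top',np.load('top0.npy'))
np.set_printoptions(linewidth=200)
print('block z mm rows 196..240, cols 396..428'); print(np.nan_to_num(P[196:240,396:428:2,2]*1000).round().astype(int))
```

```text
['Unreachable', 'camera', 'camera_info', 'get_obs', 'job_done', 'search_frame', 'spot_point', 'tip_reach']
0.014
top block top (array([ 496.1, -349.5]), array([91.8, 59.1]), 3.3, 381) 0.03839095919079379 all (array([ 499.2, -347.6]), array([158.3, 148.9]), 88.1, 764)
mixer (array([535.1,  71.1]), array([200.4, 246.8]), 80.3, 4819)
(array([ 179,  305, 1077, 1364,  385,   72,  358,  487,  141,   21,   54,
         84,  161,  116,   15,    0]), array([0.075, 0.078, 0.081, 0.084, 0.087, 0.09 , 0.093, 0.096, 0.099,
       0.102, 0.105, 0.108, 0.111, 0.114, 0.117, 0.12 , 0.123]))
scene block top (array([ 498.7, -344.7]), array([98.5, 63.5]), 6.3, 206) 0.03612534883067192 all (array([ 501.3, -351.6]), array([147.8, 165.1]), 86.9, 387)
mixer (array([542.2,  73.2]), array([205.7, 239.2]), 80.2, 2392)
(array([ 88, 229, 676, 463,  73,  85, 217, 187,  58,  52,  60,  81,  96,
        25,   2,   0]), array([0.075, 0.078, 0.081, 0.084, 0.087, 0.09 , 0.093, 0.096, 0.099,
       0.102, 0.105, 0.108, 0.111, 0.114, 0.117, 0.12 , 0.123]))
block z mm rows 196..240, cols 396..428
[[-4  0  2  1  7  0 -1  1
[... 1519 characters left out ...]
39 36 34 39 20 34 40 17 29 39  1 -1]
 [ 2 -1  1 13 40 16 20 40 12 27 42 12 30 40 -1 -1]
 [ 1  3  0 11 37 15 15 37 13 24 36 12 26 37  4  4]
 [ 1  1 -2 12 41 17 11 38 12 21 37 14 39 40  4  3]
 [ 0  1  2  6 37 39 24 38 39 39 41 42 38 34  0  2]
 [-1  0  4  5 30 40 37 42 40  0 29 25 14  2  3  3]
 [-1 -5  1  6 23 16  9 11 10  6  9 11  7 -1  1  3]
 [ 2  2  2  2  7  8  6 10 12 10 10  5 10 -2  5  0]
 [ 5 -2 -1  5  8  7  4 11 13  9 -2  4  2  0  2  3]
 [ 1 -1 -2  1 -2  4  1  1 -2 -1 -4 -4 -1  1  3  3]
 [ 1 -2  3  2  2 -1  1  1 -1 -2  1  3 -2  1  3  0]
 [ 3 -4  1  2 -2 -1  2  1  5  3  1  2  3  4  2  1]
 [ 2  2  0 -1  2  0 -3  4  0 -1  1  0  1  3  0 -4]
 [-2 -1 -2  1 -2 -2  0 -4  1  4  2  0  1 -3 -1 -3]]
```

```bash
python3 - <<'E'
from h import *
from scipy.optimize import minimize
# average several depth frames
acc={}
for c in('top','scene'):
    D=[];I=[]
    for k in range(5):
        im,d=camera(c);D.append(np.where(d==0,np.nan,d));I.append(im)
    d=np.nan_to_num(np.nanmedian(D,0));np.save(c+'m.npy',d);save(c+'m',np.mean(I,0).astype(np.uint8));acc[c]=cloud(c,d).reshape(-1,3)
def boxfit(Q,L,W,x0,soft=.0015):
    # place LxW rectangle: reward inside, via penalty of points outside + margin balance
    def f(p):
        a=np.radians(p[2]);q=(Q[:,:2]-p[:2]/1000)@np.array([[np.cos(a),-np.sin(a)],[np.sin(a),np.cos(a)]])
        e=np.maximum(abs(q)-[L/2,W/2],0); return np.minimum(np.hypot(*e.T),.006).__pow__(2).sum()*1e6
    best=min((minimize(f,np.array(x0)+[i,j,k],method='Nelder-Mead') for i in(-3,0,3) for j in(-3,0,3) for k in(-3,0,3)),key=lambda r:r.fun)
    return best.x.round(1),round(best.fun/len(Q),2),len(Q)
for c,V in acc.items():
    m=(abs(V[:,0]-.497)<.075)&(abs(V[:,1]+.348)<.06)
    Q=V[m&(V[:,2]>.032)&(V[:,2]<.046)]
    print(c,'block',boxfit(Q,.092,.058,[497,-348,4]),np.median(Q[:,2]))
    a=np.radians(-9.8);S=(V-[.537,.072,0]);x=S[:,0]*np.cos(a)+S[:,1]*np.sin(a);y=-S[:,0]*np.sin(a)+S[:,1]*np.cos(a);z=V[:,2]
    for n,mm in dict(rail=(x>-.085)&(x<-.04)&(abs(y)<.06)&(z>.109)&(z<.119),back=(x>.03)&(x<.09)&(abs(y)<.06)&(z>.107)&(z<.119),body=(abs(x)<.2)&(abs(y)<.13)&(z>.079)&(z<.089)).items():
        q=np.c_[x,y][mm]*1000
        print(c,n,len(q),'x pct',np.percentile(q[:,0],[3,10,50,90,97]).round(1),'y',np.percentile(q[:,1],[3,10,50,90,97]).round(1),'slope deg',np.degrees(np.polyfit(q[:,1],q[:,0],1)[0]).round(1), 'z',np.median(z[mm]).round(4))
    mm=(abs(x)<.045)&(abs(y)<.02);print('floor z',np.median(z[mm]))
E
python3 - <<'E'
import cv2
a=cv2.imread('pics/topm.png')[165:240,240:305];cv2.imwrite('pics/c2.png',cv2.resize(a,None,fx=8,fy=8,interpolation=cv2.INTER_CUBIC))
E
```

```text
top block (array([ 496. , -349.3,    3.1]), np.float64(0.0), 373) 0.038366860484484074
top rail 157 x pct [-68.5 -67.6 -61.7 -55.7 -54.3] y [-45.  -38.3  -1.3  35.2  41.8] slope deg -0.3 z 0.1137
top back 225 x pct [40.  52.9 63.7 72.7 74.5] y [-42.5 -35.5   0.2  33.9  39.7] slope deg -2.4 z 0.1125
top body 3117 x pct [-96.7 -86.7   9.8 104.2 115. ] y [-97.1 -87.9  -8.4  83.9  93.3] slope deg 0.1 z 0.0844
floor z 0.09657828478410845
scene block (array([ 497.5, -347. ,    3.9]), np.float64(0.13), 181) 0.0365532254976819
scene rail 78 x pct [-69.1 -68.5 -62.  -55.5 -55.1] y [-39.1 -33.6   6.1  40.4  45.4] slope deg -0.3 z 0.1118
scene back 123 x pct [53.5 54.4 66.3 73.8 74.6] y [-39.3 -29.1   5.6  39.1  46.8] slope deg 0.1 z 0.1115
scene body 1409 x pct [-86.  -64.2  50.6 110.6 118. ] y [-90.5 -80.7  48.3  93.8  99.6] slope deg -6.4 z 0.0833
floor z 0.09533579396311298<stdin>:9: RuntimeWarning: All-NaN slice encountered
```

View pics/c2.png

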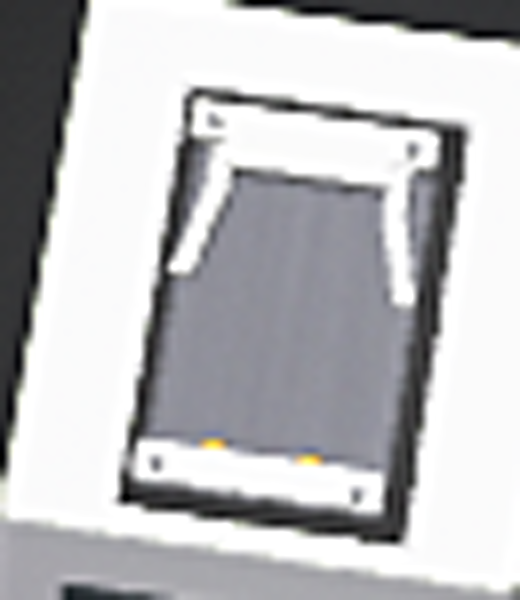

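The crop shows the lip's front edge at the top, the flared guides, and two brass balls on the front rail. The seat's yaw is about −9.7°. Next I go to the block.

Emit:
arm_command:
  translation:
    - [-11,-14.2,0]
    - [-11,-14.2,0]
    - [-11,-14.2,0]
    - [-11,-14.2,0]
    - [-11,-14.2,0]
  turn: [0,0,0,0,0]
  hand: [0,0,0,0,0]

```text
clock: 1.72
eef_pos: [0.2005, 0.312, 0.2452]
tool_rot: [0.134, 0.991, -0.001, 0.0]
ft_force: [-0.7, -0.8, -0.6]
grip_width: 0.0849
```

Emit:
arm_command:
  translation:
    - [-11,-14.2,0]
    - [-11,-14.2,0]
    - [-11,-14.2,0]
    - [-11,-14.2,0]
    - [-11,-14.2,0]
  turn: [0,0,0,0,0]
  hand: [0,0,0,0,0]

```text
clock: 2.13
eef_pos: [0.2698, 0.1466, 0.2456]
tool_rot: [0.135, 0.991, -0.001, 0.001]
ft_force: [0.6, 0.2, -0.2]
grip_width: 0.0857
```

Emit:
arm_command:
  translation:
    - [-11,-14.2,0]
    - [-11,-14.2,0]
    - [-11,-14.2,0]
    - [-11,-14.2,0]
    - [-11,-14.2,0]
  turn: [0,0,0,0,0]
  hand: [0,0,0,0,0]

```text
clock: 2.55
eef_pos: [0.3395, -0.0197, 0.2457]
tool_rot: [0.136, 0.991, -0.001, 0.001]
ft_force: [-0.0, 0.7, -0.1]
grip_width: 0.0855
```

Emit:
arm_command:
  translation:
    - [-11,-14.2,0]
    - [-11,-14.2,0]
    - [-11,-14.2,0]
    - [-11,-14.2,0]
    - [-11,-14.2,0]
  turn: [0,0,0,0,0]
  hand: [0,0,0,0,0]

```text
clock: 2.97
eef_pos: [0.4086, -0.186, 0.2452]
tool_rot: [0.135, 0.991, -0.001, 0.001]
ft_force: [0.6, 0.1, 0.1]
grip_width: 0.0851
```

Emit:
arm_command:
  translation:
    - [-11,-14.2,5]
    - [-11,-14.2,5]
    - [-11,-14.2,5]
    - [-11,-14.2,5]
    - [-11,-14.2,5]
  turn: [-0.1,-0.2,-0.32,-0.32,-0.32]
  hand: [0,0,0,0,0]

```text
clock: 3.38
eef_pos: [0.4761, -0.3505, 0.1931]
tool_rot: [-0.026, 1.0, -0.0, -0.0]
ft_force: [-0.1, 0.2, -0.3]
grip_width: 0.0854
```

Emit:
arm_command:
  translation:
    - [0,0,4]
    - [0,0,8]
    - [0,0,12]
    - [0,0,14]
    - [0,0,14]
  turn: [0,0,0,0,0]
  hand: [0,0,0,0,0]

```text
clock: 3.8
eef_pos: [0.4716, -0.3439, 0.0492]
tool_rot: [-0.027, 1.0, 0.004, -0.005]
ft_force: [-0.4, 0.8, 1.3]
grip_width: 0.0856
```

Emit:
arm_command:
  translation:
    - [0,0,1.5]
    - [0,0,3]
    - [0,0,3.2]
    - [0,0,3.2]
    - [0,0,3.2]
  turn: [0,0,0,0,0]
  hand: [0,0,0,0,0]

```text
clock: 4.22
eef_pos: [0.4765, -0.3476, 0.025]
tool_rot: [-0.027, 1.0, -0.001, 0.001]
ft_force: [-0.2, -1.1, 0.5]
grip_width: 0.0852
```

Emit:
arm_command:
  translation:
    - [0,0,0]
    - [0,0,0]
    - [0,0,0]
    - [0,0,0]
    - [0,0,0]
  turn: [0,0,0,0,0]
  hand: [0.2,0.3,0.5,0.6,0.8]

```text
clock: 4.63
eef_pos: [0.4764, -0.3479, 0.025]
tool_rot: [-0.027, 1.0, -0.001, 0.001]
ft_force: [-0.5, 0.5, 6.6]
grip_width: 0.0571
```

Emit:
arm_command:
  translation:
    - [0,0,0]
    - [0,0,0]
    - [0,0,0]
    - [0,0,0]
    - [0,0,0]
  turn: [0,0,0,0,0]
  hand: [0.8,0.8,0.8,0.8,0.8]

```text
clock: 5.05
eef_pos: [0.4764, -0.3479, 0.025]
tool_rot: [-0.027, 1.0, -0.001, 0.001]
ft_force: [-1.5, -0.0, 6.9]
grip_width: 0.0569
```

Emit:
arm_command:
  translation:
    - [0,0,-2]
    - [0,0,-6]
    - [0,0,-10]
    - [0,0,-14]
    - [0,0,-15]
  turn: [0,0,0,0,0]
  hand: [0.8,0.8,0.8,0.8,0.8]

```text
clock: 5.47
eef_pos: [0.478, -0.3489, 0.1801]
tool_rot: [-0.027, 1.0, -0.003, 0.004]
ft_force: [1.8, -0.8, -2.3]
grip_width: 0.0568
```

Emit:
arm_command:
  translation:
    - [-0.5,3,0]
    - [-1,6,0]
    - [-1.4,9.5,0]
    - [-1.8,13,0]
    - [-1.8,14,0]
  turn: [0,0,0,0,0]
  hand: [0.8,0.8,0.8,0.8,0.8]

```text
clock: 5.88
eef_pos: [0.4845, -0.2013, 0.1715]
tool_rot: [-0.029, 1.0, 0.002, -0.002]
ft_force: [-0.3, -0.9, -4.6]
grip_width: 0.0567
```

Emit:
arm_command:
  translation:
    - [-0.5,3,0]
    - [-1,6,0]
    - [-1.4,9.5,0]
    - [-1.8,13,0]
    - [-1.8,14,0]
  turn: [0,0,0,0,0]
  hand: [0.8,0.8,0.8,0.8,0.8]

```text
clock: 6.3
eef_pos: [0.4953, -0.0613, 0.1719]
tool_rot: [-0.029, 1.0, 0.002, -0.001]
ft_force: [-0.0, -0.8, -3.9]
grip_width: 0.0573
```

Emit:
arm_command:
  translation:
    - [-0.5,3,0]
    - [-1,6,0]
    - [-1.4,9.5,0]
    - [-1.6,13,0]
    - [-1.6,14.3,0]
  turn: [0.05,0.1,0.15,0.2,0.22]
  hand: [0.8,0.8,0.8,0.8,0.8]

```text
clock: 6.72
eef_pos: [0.5038, 0.0818, 0.172]
tool_rot: [0.082, 0.997, 0.001, -0.001]
ft_force: [-0.6, 0.1, -3.5]
grip_width: 0.0572
```

Run:
```python
from h import *
o=get_obs();print(o['eef_pos'],o['tool_rot'],o['ft_force'])
for c in('top','scene'):
    im,d=camera(c);save(c+'1',im);np.save(c+'1.npy',d)
a=cv2.imread('pics/top1.png')[150:250,220:320];b=cv2.imread('pics/scene1.png')[120:240,290:410]
cv2.imwrite('pics/c3.png',np.hstack([cv2.resize(a,(400,400),interpolation=2),cv2.resize(b,(400,400),interpolation=2)]))
```

```text
[0.50381651 0.08176597 0.17203816] [ 8.19284774e-02  9.96637201e-01  9.09509185e-04 -1.08948677e-03] [-0.59932585  0.13949901 -3.45483667]
```

View pics/c3.png

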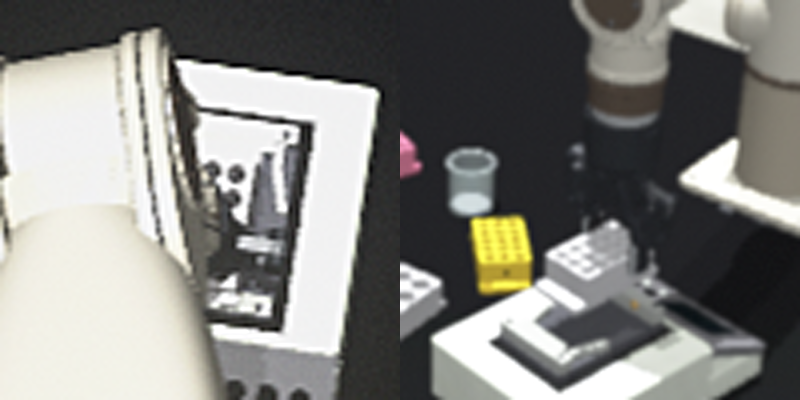

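```bash
cat >> h.py <<'E'
def blk(c='scene',tag=None,n=3,yaw=-9.6):
    D=[]
    for k in range(n):
        im,d=camera(c);D.append(np.where(d==0,np.nan,d))
    if tag: save(tag,im)
    import warnings;warnings.simplefilter('ignore')
    o=get_obs();T=np.array(o['eef_pos']);V=cloud(c,np.nan_to_num(np.nanmedian(D,0))).reshape(-1,3)
    a=np.radians(yaw);u=np.array([np.cos(a),np.sin(a)]);v=np.array([-u[1],u[0]])
    return T,np.c_[(V[:,:2]-T[:2])@u,(V[:,:2]-T[:2])@v,V[:,2]-T[2]]*1000,V*1000
E
python3 - <<'E'
from h import *
T,q,V=blk()
# region: ahead of the fingers
m=(q[:,0]>10)&(q[:,0]<95)&(abs(q[:,1])<45)&(q[:,2]>-45)&(q[:,2]<35)
p=q[m];print(len(p))
for lo in range(10,95,6):
    s=p[(p[:,0]>=lo)&(p[:,0]<lo+6)]
    if len(s)>3: print(lo,len(s),'z',np.percentile(s[:,2],[5,50,90,97]).round(1),'y',np.percentile(s[:,1],[3,97]).round(1))
t=p[(p[:,2]>0)&(p[:,0]<62)&(abs(p[:,1])<27)]
for k in range(5):
    A=np.c_[t[:,:2],np.ones(len(t))];x=np.linalg.lstsq(A,t[:,2],rcond=None)[0];r=t[:,2]-A@x;t=t[(r>-3)&(r<6)]
print('top plane',x.round(3),len(t))
E
```

```text
457
10 54 z [-8.3 10.3 26.7 33.2] y [-31.3  37.5]
16 26 z [-20.8   5.2  12.1  12.3] y [-22.2  30.8]
22 21 z [-18.3   8.   12.3  12.6] y [-24.4  31.3]
28 38 z [-15.9   9.6  12.7  13.4] y [-24.8  31.4]
34 26 z [-18.7   6.1  11.6  13.2] y [-24.4  30.9]
40 26 z [-21.5   9.4  12.1  12.6] y [-26.5  32.5]
46 42 z [-15.5   8.2  11.6  12. ] y [-22.5  32.2]
52 26 z [-21.    5.9  11.7  12.4] y [-26.3  31.7]
58 40 z [-19.5   2.1  11.6  12.7] y [-27.  31.]
64 100 z [-19.8  -4.3   8.8  11.3] y [-24.9  29.6]
70 22 z [-22.8 -18.6 -17.2 -16.6] y [-23.5  29.7]
76 36 z [-26.  -20.2 -17.  -15.8] y [-25.3  28.1]
top plane [-2.9000e-02  1.2000e-02  1.2237e+01] 105
```

Run:
```python
from h import *
for c in('top','scene'):
    V=cloud(c,np.load(c+'m.npy')).reshape(-1,3)
    a=np.radians(-9.7);u=np.array([np.cos(a),np.sin(a)]);v=np.array([-u[1],u[0]]);S=np.c_[(V[:,:2]-[.5402,.072])@u,(V[:,:2]-[.5402,.072])@v,V[:,2]]*1000
    m=(S[:,0]>60)&(S[:,0]<145)&(abs(S[:,1])<70)
    for lo in range(96,132,3):
        s=S[m&(S[:,0]>=lo)&(S[:,0]<lo+3)];print(c,lo,len(s),np.percentile(s[:,2],[10,50,90]).round(0))
    m=(S[:,0]>125)&(S[:,0]<330)&(abs(S[:,1])<90)&(S[:,2]>20)
    print('behind',S[m].min(0) if m.any() else None, np.median(S[m],0) if m.any() else None,m.sum())
```

```text
top 96 42 [83. 85. 86.]
top 99 40 [84. 85. 86.]
top 102 45 [83. 84. 86.]
top 105 42 [83. 85. 86.]
top 108 45 [83. 85. 86.]
top 111 40 [83. 84. 86.]
top 114 34 [81. 83. 84.]
top 117 7 [78. 78. 80.]Traceback (most recent call last):
  File "<stdin>", line 7, in <module>
    return _quantile_unchecked(
        a, q, axis, out, overwrite_input, method, keepdims, weights)
    return _ureduce(a,
                    func=_quantile_ureduce_func,
    ...<5 lines>...
                    overwrite_input=overwrite_input,
                    method=method)
    r = func(a, **kwargs)
    result = _quantile(arr,
                       quantiles=q,
    ...<2 lines>...
                       out=out,
                       weights=wgt)
    slices_having_nans = np.isnan(arr[-1, ...])
                                  ~~~^^^^^^^^^
IndexError: index -1 is out of bounds for axis 0 with size 0
```

Run:
```python
from h import *
for c in('top','scene'):
    V=cloud(c,np.load(c+'m.npy')).reshape(-1,3)*1000
    m=(V[:,0]>665)&(V[:,0]<900)&(V[:,1]<140)&(V[:,1]>-70)&(V[:,2]>20)
    print(c,m.sum(), V[m].min(0).round() if m.any() else '', V[m].max(0).round() if m.any() else '')
```

```text
top 820 [666. -70.  21.] [900. 140. 122.]
scene 731 [665. -70.  20.] [900. 140. 121.]
```

Run:
```python
from h import *
V=cloud('top',np.load('topm.npy')).reshape(-1,3)*1000
for x in range(640,900,20):
    print(x,[int(np.nan_to_num(np.median(V[(abs(V[:,0]-x)<10)&(abs(V[:,1]-y)<10),2]))) for y in range(160,-140,-20)])
```

```text
640 [82, 84, 84, 84, 84, 84, 84, 84, 84, 83, 82, 0, 0, 0, 0]
660 [80, 84, 84, 84, 83, 83, 83, 80, 0, 1, 0, 0, 0, 0, 0]
680 [0, 80, 0, 0, 0, 0, 0, 0, 0, 0, 0, 0, 0, 0, 0]
700 [0, 0, 0, 0, 1, 0, 0, 0, 0, 0, 0, 0, 0, 0, 0]
720 [0, 0, 0, 0, 0, 0, 0, 0, 0, 0, 0, 0, 0, 0, 0]
740 [0, 0, 0, 0, 0, 0, 0, 0, 0, 0, 0, 0, 0, 0, 0]
760 [0, 0, 0, 0, 0, 0, 0, 0, 0, 0, 0, 0, 0, 0, 0]
780 [0, 0, 0, 0, 0, 0, 0, 0, 0, 0, 0, 0, 0, 0, 0]
800 [0, 0, 0, 0, 0, 0, 0, 0, 0, 0, 0, 0, 0, 54, 67]
820 [0, 1, 1, 1, 0, 0, 0, 0, 0, 0, 0, 0, 0, 90, 105]
840 [84, 95, 98, 94, 68, 0, 0, 0, 0, 0, 0, 0, 42, 94, 105]
860 [118, 118, 118, 118, 94, 0, 0, 0, 0, 0, 0, 26, 119, 119, 120]
880 [118, 118, 118, 118, 93, 0, 0, 0, 0, 0, 0, 0, 120, 120, 120]
```

Emit:
arm_command:
  translation:
    - [-3,-0.1,0]
    - [-7,-0.2,0]
    - [-11,-0.3,0]
    - [-15,-0.36,0]
    - [-17.9,-0.36,0]
  turn: [0,0,0,0,0]
  hand: [0.8,0.8,0.8,0.8,0.8]

```text
clock: 7.38
eef_pos: [0.6831, 0.0417, 0.1725]
tool_rot: [0.084, 0.996, -0.0, 0.001]
ft_force: [0.2, 0.0, -3.2]
grip_width: 0.057
```

Emit:
arm_command:
  translation:
    - [0,0,0]
    - [0,0,1]
    - [0,0,3]
    - [0,0,4.7]
    - [0,0,4.7]
  turn: [0,0,0,0,0]
  hand: [0.8,0.8,0.8,0.8,0.8]

```text
clock: 7.8
eef_pos: [0.6759, 0.0438, 0.1209]
tool_rot: [0.083, 0.997, -0.001, -0.005]
ft_force: [-1.1, -0.4, -4.8]
grip_width: 0.0569
```

Emit:
arm_command:
  translation:
    - [0,0,0.3]
    - [0,0,0.6]
    - [0,0,1.0]
    - [0,0,1.3]
    - [0,0,1.5]
  turn: [0,0,0,0,0]
  hand: [0.8,0.8,0.8,0.8,0.8]

```text
clock: 8.22
eef_pos: [0.6807, 0.045, 0.1118]
tool_rot: [0.083, 0.997, 0.0, 0.001]
ft_force: [0.3, 0.4, -3.7]
grip_width: 0.057
```

Emit:
arm_command:
  translation:
    - [0,0,0.2]
    - [0,0,0.4]
    - [0,0,0.6]
    - [0,0,0.6]
    - [0,0,0.6]
  turn: [0,0,0,0,0]
  hand: [0.8,0.8,0.8,0.8,0.8]

```text
clock: 8.63
eef_pos: [0.6811, 0.045, 0.1086]
tool_rot: [0.083, 0.997, 0.0, 0.002]
ft_force: [-2.2, -0.5, 6.6]
grip_width: 0.0569
```

Emit:
arm_command:
  translation:
    - [0,0,0.2]
    - [0,0,0.4]
    - [0,0,0.5]
    - [0,0,0.5]
    - [0,0,0.5]
  turn: [0,0,0,0,0]
  hand: [0.8,0.8,0.8,0.8,0.8]

```text
clock: 9.05
eef_pos: [0.6837, 0.0447, 0.1062]
tool_rot: [0.083, 0.997, 0.0, 0.005]
ft_force: [-0.9, -2.0, 12.6]
grip_width: 0.057
```

```bash
cat >> h.py <<'E'
def pitch(tag=None):
    T,q,V=blk(tag=tag)
    m=(q[:,0]>14)&(q[:,0]<66)&(abs(q[:,1]-2)<30)&(q[:,2]>-12)&(q[:,2]<25);t=q[m]
    best=None
    for a in np.radians(np.arange(-25,6,.5)):   # top = upper envelope plane: densest z at given pitch
        w=t[:,2]-t[:,0]*np.tan(a);h,e=np.histogram(w,np.arange(-30,50,2.));k=h[:-1]+h[1:]
        if best is None or k.max()>best[0]: best=(k.max(),np.degrees(a),e[k.argmax()+1])
    print('TCP',T.round(4),'pitch,z0',best)
    return T,q,V
E
python3 - <<'E'
from h import *
T,q,V=pitch('scene2')
for lo in range(14,92,6):
    s=q[(q[:,0]>=lo)&(q[:,0]<lo+6)&(abs(q[:,1]-2)<32)&(q[:,2]>-45)&(q[:,2]<25)]
    if len(s)>3: print(lo,len(s),np.percentile(s[:,2],[5,50,90,97]).round(1))
a=cv2.imread('pics/scene2.png')[130:250,250:370];cv2.imwrite('pics/c4.png',cv2.resize(a,None,fx=5,fy=5,interpolation=2))
E
```

```text
TCP [0.6837 0.0447 0.1062] pitch,z0 (np.int64(111), np.float64(-4.0), np.float64(12.0))
14 37 [-20.6   4.1  10.6  12.2]
20 27 [-21.9   5.7  12.4  13.8]
26 47 [-17.    7.6  11.1  11.8]
32 37 [-24.6   2.4   9.3  10.8]
38 30 [-26.5   3.7   9.    9.7]
44 43 [-16.2   5.4   9.9  10.6]
50 38 [-24.2   2.3   8.7   8.9]
56 29 [-26.5   1.    8.3   8.9]
62 115 [-24.5  -9.    6.4   8.2]
68 25 [-27.4 -23.4 -22.2 -12.7]
74 35 [-31.2 -25.5 -23.1 -22.1]
```

View pics/c4.png

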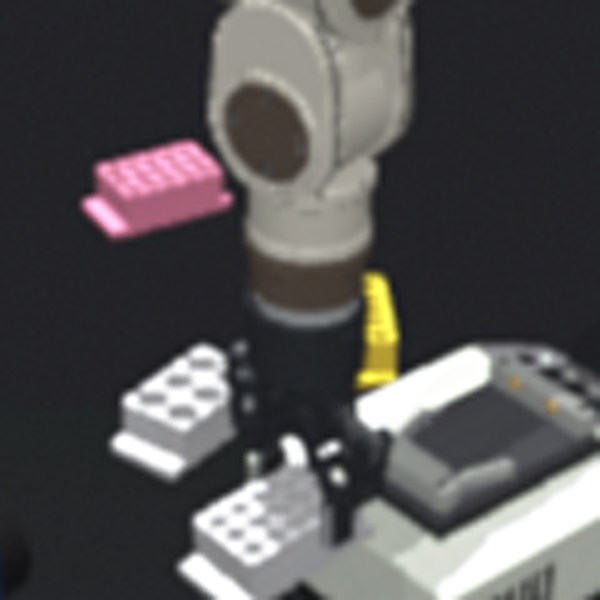

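Emit:
arm_command:
  translation:
    - [0,0,0.1]
    - [0,0,0.3]
    - [0,0,0.4]
    - [0,0,0.4]
    - [0,0,0.4]
  turn: [0,0,0,0,0]
  hand: [0.8,0.8,0.8,0.8,0.8]

```text
clock: 9.62
eef_pos: [0.6856, 0.0443, 0.1041]
tool_rot: [0.083, 0.997, 0.0, 0.007]
ft_force: [1.2, -2.7, 16.7]
grip_width: 0.0568
```

Emit:
arm_command:
  translation:
    - [0,0,0.1]
    - [0,0,0.3]
    - [0,0,0.4]
    - [0,0,0.4]
    - [0,0,0.4]
  turn: [0,0,0,0,0]
  hand: [0.8,0.8,0.8,0.8,0.8]

```text
clock: 10.03
eef_pos: [0.6878, 0.044, 0.1012]
tool_rot: [0.083, 0.996, 0.0, 0.01]
ft_force: [5.8, -3.0, 17.1]
grip_width: 0.057
```

Run:
```python
from h import *
T,q,V=pitch('scene3')
```

```text
TCP [0.6878 0.044  0.1012] pitch,z0 (np.int64(122), np.float64(-13.5), np.float64(14.0))
```

Emit:
arm_command:
  translation:
    - [0,0,-1]
    - [0,0,-3]
    - [0,0,-6]
    - [0,0,-9]
    - [0,0,-9]
  turn: [0,0,0,0,0]
  hand: [0.8,0.8,0.8,0.8,0.8]

```text
clock: 10.6
eef_pos: [0.6836, 0.0454, 0.1899]
tool_rot: [0.083, 0.997, 0.001, 0.006]
ft_force: [1.4, -0.2, -2.3]
grip_width: 0.0569
```

Run:
```python
from h import *
T,q,V=pitch('scene4')
t=q[(q[:,0]>14)&(q[:,0]<95)&(abs(q[:,1]-2)<34)&(q[:,2]>-60)&(q[:,2]<25)]
for lo in range(14,95,4):
    s=t[(t[:,0]>=lo)&(t[:,0]<lo+4)]
    if len(s)>2: print(lo,len(s),'z',np.percentile(s[:,2],[3,50,90,97]).round(1),'y',np.percentile(s[:,1],[3,97]).round(1))
print(get_obs()['tool_rot'],get_obs()['ft_force'])
```

```text
TCP [0.68   0.0451 0.1815] pitch,z0 (np.int64(104), np.float64(-15.5), np.float64(20.0))
14 41 z [-17.2  11.1  16.8  17.8] y [-24.7  29.9]
18 31 z [-19.9   9.3  15.5  16.5] y [-26.8  30.6]
22 18 z [-20.    1.6  12.   12.6] y [-24.1  30.7]
26 22 z [-23.1  10.8  12.8  14.7] y [-28.4  29.7]
30 39 z [-16.9   7.9  12.3  13.4] y [-23.2  30.4]
34 31 z [-25.2   3.9  11.6  14.1] y [-25.8  30.3]
38 18 z [-19.8   1.8   9.2  10.5] y [-23.7  31. ]
42 23 z [-25.8   4.8  10.4  12.4] y [-24.3  30.7]
46 28 z [-31.    5.7   9.9  10.7] y [-26.7  30.2]
50 44 z [-23.1   3.1   8.7   9.5] y [-25.3  30.5]
54 22 z [-33.2  -0.5   5.2   8.2] y [-26.1  30.1]
58 41 z [-27.9 -20.2   4.    6.7] y [-29.2  30.4]
62 73 z [-29.8 -10.6   4.6   6.8] y [-28.   28.5]
66 42 z [-35.6 -15.4   4.7   6.3] y [-22.3  31.1]
70 29 z [-36.1 -28.6 -26.5 -25.7] y [-26.8  28.4]
74 7 z [-31.1 -28.5 -27.3 -26.4] y [-21.6  25.4]
[ 8.27125642e-02  9.96573250e-01 -3.03253945e-05 -6.22417203e-04] [ 0.20073364  0.37460254 -4.50200968]
```

Run:
```python
from h import *
T,q,V=pitch()
t=q[(q[:,0]>14)&(q[:,0]<100)&(abs(q[:,1]-2)<34)&(q[:,2]>-60)&(q[:,2]<25)]
m=(t[:,0]<62)&(t[:,2]>0);s=t[m]
for k in range(6):
    c=np.polyfit(s[:,0],s[:,2],1);r=s[:,2]-np.polyval(c,s[:,0]);s=s[(r>-2.5)&(r<5)]
print('fit',np.degrees(np.arctan(c[0])),c,len(s))
pl=t[(t[:,0]>68)&(t[:,2]<-15)];print('tongue: x',np.percentile(pl[:,0],[50,90,97,100]).round(1),'z',np.percentile(pl[:,2],[0,3,10,50,90]).round(1))
```

```text
TCP [0.679  0.045  0.1794] pitch,z0 (np.int64(119), np.float64(-16.0), np.float64(16.0))
fit -12.782095973577906 [-0.22686584 13.71401077] 117
tongue: x [70.  72.  72.3 72.4] z [-43.  -41.9 -40.3 -33.7 -31.6]
```

Emit:
arm_command:
  translation:
    - [3,0.1,0]
    - [7,0.2,0]
    - [11,0.3,0]
    - [15,0.4,0]
    - [18.8,0.4,0]
  turn: [0,0,0,0,0]
  hand: [0.8,0.8,0.8,0.8,0.8]

```text
clock: 11.32
eef_pos: [0.4923, 0.0801, 0.1804]
tool_rot: [0.083, 0.997, -0.0, -0.002]
ft_force: [-0.4, 1.2, -3.8]
grip_width: 0.0568
```

Emit:
arm_command:
  translation:
    - [0,0,0]
    - [0,0,0]
    - [0,0,0]
    - [0,0,1]
    - [0,0,1.5]
  turn: [0,0,0,0,0]
  hand: [0.8,0.8,0.8,0.8,0.8]

```text
clock: 11.73
eef_pos: [0.497, 0.0799, 0.1663]
tool_rot: [0.083, 0.997, 0.0, 0.0]
ft_force: [0.1, 0.1, -4.6]
grip_width: 0.0568
```

Run:
```python
from h import *
import time
T,q,V=pitch('scene5')
T,q,V=blk(n=3)
u=np.array([.9857,-.1685]);v=np.array([.1685,.9857]);S=np.array([.5402,.072])
print('TCP',T.round(4),'in seat',((T[:2]-S)@u*1000).round(1),((T[:2]-S)@v*1000).round(1),get_obs()['tool_rot'].round(4))
t=q[(q[:,0]>14)&(q[:,0]<66)&(q[:,2]>2)&(q[:,2]<20)];print('block y edges rel TCP',np.percentile(t[:,1],[2,98]).round(1))
# lip/back wall and rail in TCP frame (scene)
z=V[:,2]
m=(z>108)&(z<118)&(q[:,0]>85)&(q[:,0]<135)&(abs(q[:,1])<60);print('back rel',np.percentile(q[m,0],[2,5,50,95]).round(1),np.percentile(q[m,1],[2,98]).round(1),m.sum())
m=(z>109)&(z<118)&(q[:,0]>-40)&(q[:,0]<0)&(abs(q[:,1])<60);print('rail rel',np.percentile(q[m,0],[5,50,95]).round(1),np.percentile(q[m,1],[2,98]).round(1),m.sum())
a=cv2.imread('pics/scene5.png')[150:250,280:400];cv2.imwrite('pics/c5.png',cv2.resize(a,None,fx=5,fy=5,interpolation=2))
```

```text
TCP [0.4957 0.0797 0.1659] pitch,z0 (np.int64(107), np.float64(-15.5), np.float64(14.0))
TCP [0.4962 0.0799 0.1672] in seat -44.7 0.4 [ 0.083   0.9966 -0.     -0.    ]
block y edges rel TCP [-2084.2   639.2]
back rel [ 93.2  93.8 107.  117.1] [-40.8  45.9] 118
rail rel [-27.5 -20.8 -13.6] [ 4.1 46.5] 40
```

View pics/c5.png

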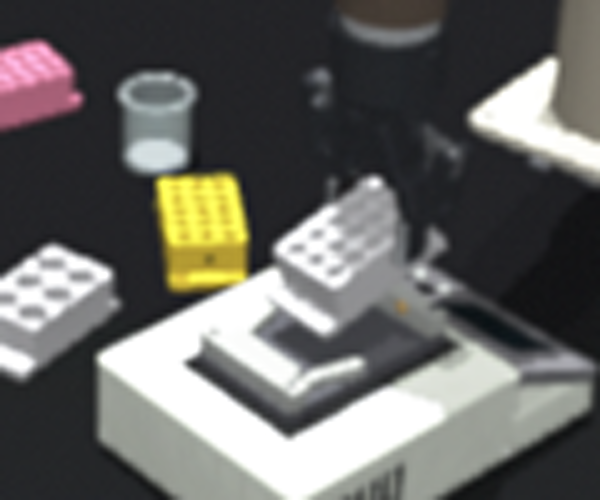

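The block is held tongue-down, about 13 to 15°, over the seat between the flared guides and in line with the lip. I lower it until the tongue touches the floor.

Emit:
arm_command:
  translation:
    - [0,0,0.5]
    - [0,0,1.2]
    - [0,0,1.8]
    - [0,0,2.0]
    - [0,0,2.0]
  turn: [0,0,0,0,0]
  hand: [0.8,0.8,0.8,0.8,0.8]

```text
clock: 12.45
eef_pos: [0.4948, 0.0798, 0.1462]
tool_rot: [0.083, 0.997, -0.0, -0.001]
ft_force: [0.6, 0.4, -3.6]
grip_width: 0.0567
```

Emit:
arm_command:
  translation:
    - [0,0,0.1]
    - [0,0,0.2]
    - [0,0,0.3]
    - [0,0,0.4]
    - [0,0,0.4]
  turn: [0,0,0,0,0]
  hand: [0.8,0.8,0.8,0.8,0.8]

```text
clock: 12.87
eef_pos: [0.4957, 0.08, 0.1432]
tool_rot: [0.083, 0.997, 0.0, -0.0]
ft_force: [0.7, -0.9, -3.5]
grip_width: 0.057
```

Emit:
arm_command:
  translation:
    - [0,0,0.1]
    - [0,0,0.1]
    - [0,0,0.2]
    - [0,0,0.2]
    - [0,0,0.2]
  turn: [0,0,0,0,0]
  hand: [0.8,0.8,0.8,0.8,0.8]

```text
clock: 13.28
eef_pos: [0.4957, 0.08, 0.1413]
tool_rot: [0.083, 0.997, -0.0, -0.0]
ft_force: [0.1, 0.7, -3.8]
grip_width: 0.0568
```

Emit:
arm_command:
  translation:
    - [0,0,0.1]
    - [0,0,0.15]
    - [0,0,0.15]
    - [0,0,0.15]
    - [0,0,0.15]
  turn: [0,0,0,0,0]
  hand: [0.8,0.8,0.8,0.8,0.8]

```text
clock: 13.7
eef_pos: [0.4957, 0.08, 0.1398]
tool_rot: [0.083, 0.997, 0.0, 0.0]
ft_force: [-0.8, 0.7, -4.6]
grip_width: 0.0567
```

Emit:
arm_command:
  translation:
    - [0,0,0.1]
    - [0,0,0.15]
    - [0,0,0.15]
    - [0,0,0.15]
    - [0,0,0.15]
  turn: [0,0,0,0,0]
  hand: [0.8,0.8,0.8,0.8,0.8]

```text
clock: 14.12
eef_pos: [0.4957, 0.08, 0.1383]
tool_rot: [0.083, 0.997, 0.0, 0.0]
ft_force: [0.4, -0.4, -4.2]
grip_width: 0.0571
```

Emit:
arm_command:
  translation:
    - [0,0,0.1]
    - [0,0,0.15]
    - [0,0,0.15]
    - [0,0,0.15]
    - [0,0,0.15]
  turn: [0,0,0,0,0]
  hand: [0.8,0.8,0.8,0.8,0.8]

```text
clock: 14.53
eef_pos: [0.4958, 0.08, 0.1372]
tool_rot: [0.083, 0.997, 0.0, 0.0]
ft_force: [-1.8, -0.1, 0.4]
grip_width: 0.057
```

Emit:
arm_command:
  translation:
    - [0,0,0.1]
    - [0,0,0.15]
    - [0,0,0.15]
    - [0,0,0.15]
    - [0,0,0.15]
  turn: [0,0,0,0,0]
  hand: [0.8,0.8,0.8,0.8,0.8]

```text
clock: 14.95
eef_pos: [0.4957, 0.0801, 0.1366]
tool_rot: [0.083, 0.997, 0.0, 0.001]
ft_force: [-4.5, 0.2, 7.3]
grip_width: 0.0571
```

Emit:
arm_command:
  translation:
    - [-0.4,-0.01,0]
    - [-0.8,-0.02,0]
    - [-1.2,-0.03,0]
    - [-1.6,-0.04,0]
    - [-1.6,-0.04,0]
  turn: [0,0,0,0,0]
  hand: [0.8,0.8,0.8,0.8,0.8]

```text
clock: 15.37
eef_pos: [0.5124, 0.0772, 0.1366]
tool_rot: [0.083, 0.997, 0.0, 0.001]
ft_force: [-3.2, -0.0, 5.3]
grip_width: 0.0571
```

Emit:
arm_command:
  translation:
    - [-0.2,0,0]
    - [-0.4,0,0]
    - [-0.6,0,0]
    - [-0.7,0,0]
    - [-0.7,0,0]
  turn: [0,0,0,0,0]
  hand: [0.8,0.8,0.8,0.8,0.8]

```text
clock: 15.78
eef_pos: [0.5186, 0.0762, 0.1367]
tool_rot: [0.083, 0.997, 0.0, 0.001]
ft_force: [-5.0, 1.0, 6.7]
grip_width: 0.0569
```

Emit:
arm_command:
  translation:
    - [-0.1,0,0]
    - [-0.2,0,0]
    - [-0.3,0,0]
    - [-0.4,0,0]
    - [-0.4,0,0]
  turn: [0,0,0,0,0]
  hand: [0.8,0.8,0.8,0.8,0.8]

```text
clock: 16.2
eef_pos: [0.5223, 0.0755, 0.1366]
tool_rot: [0.083, 0.997, 0.0, 0.0]
ft_force: [-6.0, 0.3, 6.5]
grip_width: 0.0566
```

Emit:
arm_command:
  translation:
    - [-0.1,0,0]
    - [-0.15,0,0]
    - [-0.2,0,0]
    - [-0.2,0,0]
    - [-0.2,0,0]
  turn: [0,0,0,0,0]
  hand: [0.8,0.8,0.8,0.8,0.8]

```text
clock: 16.62
eef_pos: [0.5241, 0.0752, 0.1367]
tool_rot: [0.083, 0.997, 0.0, 0.0]
ft_force: [-5.5, 1.0, 7.5]
grip_width: 0.0567
```

Emit:
arm_command:
  translation:
    - [-0.1,0,0]
    - [-0.15,0,0]
    - [-0.2,0,0]
    - [-0.2,0,0]
    - [-0.2,0,0]
  turn: [0,0,0,0,0]
  hand: [0.8,0.8,0.8,0.8,0.8]

```text
clock: 17.03
eef_pos: [0.5257, 0.075, 0.1367]
tool_rot: [0.083, 0.997, 0.001, -0.0]
ft_force: [-7.9, 0.9, 7.1]
grip_width: 0.0565
```

Emit:
arm_command:
  translation:
    - [-0.1,0,0]
    - [-0.15,0,0]
    - [-0.15,0,0]
    - [-0.15,0,0]
    - [-0.15,0,0]
  turn: [0,0,0,0,0]
  hand: [0.8,0.8,0.8,0.8,0.8]

```text
clock: 17.45
eef_pos: [0.5258, 0.0749, 0.1367]
tool_rot: [0.082, 0.997, 0.001, -0.001]
ft_force: [-11.5, 2.4, 10.9]
grip_width: 0.0566
```

Emit:
arm_command:
  translation:
    - [0.05,0,0.1]
    - [0.1,0,0.2]
    - [0.15,0,0.35]
    - [0.2,0,0.5]
    - [0.25,0,0.5]
  turn: [0,0,0,0,0]
  hand: [0.8,0.8,0.8,0.8,0.8]

```text
clock: 17.87
eef_pos: [0.5234, 0.0754, 0.1317]
tool_rot: [0.082, 0.997, 0.001, -0.001]
ft_force: [-10.0, 2.3, 10.6]
grip_width: 0.0573
```

Emit:
arm_command:
  translation:
    - [0.0,0,0.1]
    - [0.05,0,0.2]
    - [0.1,0,0.3]
    - [0.15,0,0.3]
    - [0.15,0,0.3]
  turn: [0,0,0,0,0]
  hand: [0.8,0.8,0.8,0.8,0.8]

```text
clock: 18.28
eef_pos: [0.5227, 0.0755, 0.1297]
tool_rot: [0.082, 0.997, 0.001, -0.0]
ft_force: [-10.6, 2.0, 14.6]
grip_width: 0.0564
```

Run:
```python
from h import *
T,q,V=pitch('scene6')
a=cv2.imread('pics/scene6.png')[160:240,300:400];cv2.imwrite('pics/c6.png',cv2.resize(a,None,fx=6,fy=6,interpolation=2))
```

```text
TCP [0.5227 0.0756 0.1297] pitch,z0 (np.int64(108), np.float64(-8.5), np.float64(14.0))
```

View pics/c6.png

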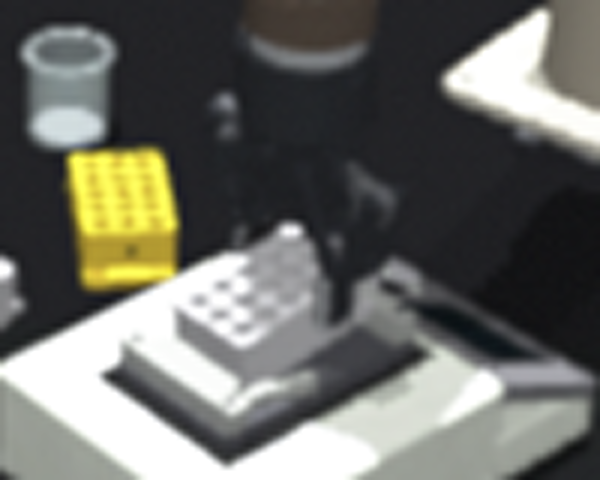

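Emit:
arm_command:
  translation:
    - [0.0,0,0.1]
    - [0.05,0,0.15]
    - [0.08,0,0.2]
    - [0.08,0,0.2]
    - [0.08,0,0.2]
  turn: [0,0,0,0,0]
  hand: [0.8,0.8,0.8,0.8,0.8]

```text
clock: 18.85
eef_pos: [0.5226, 0.0756, 0.1291]
tool_rot: [0.083, 0.997, 0.001, 0.001]
ft_force: [-12.1, 0.5, 22.0]
grip_width: 0.0571
```

Emit:
arm_command:
  translation:
    - [0.0,0,0.1]
    - [0.05,0,0.15]
    - [0.08,0,0.2]
    - [0.08,0,0.2]
    - [0.08,0,0.2]
  turn: [0,0,0,0,0]
  hand: [0.8,0.8,0.8,0.8,0.8]

```text
clock: 19.27
eef_pos: [0.5214, 0.0758, 0.1259]
tool_rot: [0.082, 0.997, 0.001, 0.0]
ft_force: [-10.5, 1.4, 12.5]
grip_width: 0.0569
```

Emit:
arm_command:
  translation:
    - [0.0,0,0.1]
    - [0.05,0,0.15]
    - [0.1,0,0.2]
    - [0.1,0,0.2]
    - [0.1,0,0.2]
  turn: [0,0,0,0,0]
  hand: [0.8,0.8,0.8,0.8,0.8]

```text
clock: 19.68
eef_pos: [0.5205, 0.076, 0.1232]
tool_rot: [0.082, 0.997, 0.001, 0.0]
ft_force: [-9.3, 1.8, 11.7]
grip_width: 0.0566
```

Emit:
arm_command:
  translation:
    - [0.0,0,0.1]
    - [0.05,0,0.15]
    - [0.1,0,0.2]
    - [0.1,0,0.2]
    - [0.1,0,0.2]
  turn: [0,0,0,0,0]
  hand: [0.8,0.8,0.8,0.8,0.8]

```text
clock: 20.1
eef_pos: [0.5193, 0.0761, 0.12]
tool_rot: [0.082, 0.997, 0.001, -0.001]
ft_force: [-6.8, 1.2, 4.4]
grip_width: 0.0568
```

Emit:
arm_command:
  translation:
    - [0,0,0.1]
    - [0,0,0.15]
    - [0,0,0.15]
    - [0,0,0.15]
    - [0,0,0.15]
  turn: [0,0,0,0,0]
  hand: [0.8,0.8,0.8,0.8,0.8]

```text
clock: 20.52
eef_pos: [0.5191, 0.0762, 0.1192]
tool_rot: [0.082, 0.997, 0.001, -0.0]
ft_force: [-9.7, 2.6, 9.4]
grip_width: 0.0571
```

Emit:
arm_command:
  translation:
    - [0,0,0.1]
    - [0,0,0.15]
    - [0,0,0.15]
    - [0,0,0.15]
    - [0,0,0.15]
  turn: [0,0,0,0,0]
  hand: [0.8,0.8,0.8,0.8,0.8]

```text
clock: 20.93
eef_pos: [0.5191, 0.0762, 0.1192]
tool_rot: [0.082, 0.997, 0.001, -0.0]
ft_force: [-11.7, 1.6, 19.1]
grip_width: 0.0572
```

Run:
```python
from h import *
T,q,V=pitch('scene7')
```

```text
TCP [0.5191 0.0762 0.1191] pitch,z0 (np.int64(102), np.float64(-0.5), np.float64(14.0))
```

It has bottomed out: height stays constant while force rises, and pitch is about 0. I'll unload, release and lift.

Emit:
arm_command:
  translation:
    - [0,0,-0.1]
    - [0,0,-0.15]
    - [0,0,-0.15]
    - [0,0,-0.15]
    - [0,0,-0.15]
  turn: [0,0,0,0,0]
  hand: [0.8,0.8,0.5,0.2,0]

```text
clock: 21.5
eef_pos: [0.521, 0.0755, 0.1183]
tool_rot: [0.083, 0.997, 0.0, 0.001]
ft_force: [-0.4, 0.4, -0.3]
grip_width: 0.0783
```

Emit:
arm_command:
  translation:
    - [0,0,0]
    - [0,0,0]
    - [0,0,0]
    - [0,0,0]
    - [0,0,0]
  turn: [0,0,0,0,0]
  hand: [0,0,0,0,0]

```text
clock: 21.92
eef_pos: [0.5203, 0.0754, 0.1176]
tool_rot: [0.083, 0.997, -0.0, -0.0]
ft_force: [-0.9, 0.4, 0.4]
grip_width: 0.0854
```

Emit:
arm_command:
  translation:
    - [0,0,-1]
    - [0,0,-3]
    - [0,0,-6]
    - [0,0,-10]
    - [0,0,-12]
  turn: [0,0,0,0,0]
  hand: [0,0,0,0,0]

```text
clock: 22.33
eef_pos: [0.5216, 0.0756, 0.2429]
tool_rot: [0.083, 0.997, 0.001, 0.003]
ft_force: [1.1, 0.4, 0.6]
grip_width: 0.085
```

Emit:
arm_command:
  translation:
    - [3,3,0]
    - [6,6,0]
    - [9,9,0]
    - [12,12,0]
    - [13,13,0]
  turn: [0,0,0,0,0]
  hand: [0,0,0,0,0]

```text
clock: 22.75
eef_pos: [0.4108, 0.228, 0.2389]
tool_rot: [0.081, 0.997, 0.001, -0.0]
ft_force: [0.9, -0.5, -0.8]
grip_width: 0.0857
```

Emit:
arm_command:
  translation:
    - [0,4,0]
    - [0,8,0]
    - [0,12,0]
    - [0,15,0]
    - [0,15,0]
  turn: [0,0,0,0,0]
  hand: [0,0,0,0,0]

```text
clock: 23.17
eef_pos: [0.4384, 0.3785, 0.2375]
tool_rot: [0.08, 0.997, 0.001, 0.0]
ft_force: [0.6, -0.8, -0.6]
grip_width: 0.0851
```

Run:
```python
from h import *
u=np.array([.9857,-.1685]);v=np.array([.1685,.9857]);S=np.array([.5402,.072])
for c in('top','scene'):
    T,q,V=blk(c,tag=c+'8',n=4)
    P=V/1000;x=(P[:,:2]-S)@u*1000;y=(P[:,:2]-S)@v*1000;z=V[:,2]
    m=(abs(x)<52)&(abs(y)<34)&(z>126)&(z<142)
    A=np.c_[x,y,np.ones_like(x)][m];k=np.linalg.lstsq(A,z[m],rcond=None)[0]
    print(c,m.sum(),'tilt deg x,y',np.degrees(k[:2]).round(2),'z',k[2].round(1),'x',np.percentile(x[m],[1,99]).round(1),'y',np.percentile(y[m],[1,99]).round(1))
    r=cv2.minAreaRect(np.c_[x,y][m].astype(np.float32));print(r)
    m=(x>-80)&(x<-45)&(abs(y)<50)&(z>109)&(z<119);print('rail x',np.percentile(x[m],[5,95]).round(1),'y',np.percentile(y[m],[2,98]).round(1))
a=cv2.imread('pics/top8.png')[165:240,240:305];b=cv2.imread('pics/scene8.png')[170:235,310:380]
cv2.imwrite('pics/c8.png',np.hstack([cv2.resize(a,(400,460),interpolation=2),cv2.resize(b,(400,460),interpolation=2)]))
```

```text
top 422 tilt deg x,y [0.01 0.09] z 133.8 x [-47.8  43.4] y [-31.4  26.3]
((-1.8119316101074219, -2.4202213287353516), (92.34748077392578, 58.228965759277344), 0.28929802775382996)
rail x [-71.4 -56.3] y [-45.9  42.2]
scene 309 tilt deg x,y [-0.15 -0.49] z 131.6 x [-47.9  43.9] y [-28.7  30.7]
((-2.9717636108398438, 0.8743343353271484), (94.88146209716797, 61.00876998901367), 0.6529854536056519)
rail x [-72.4 -54.9] y [-21.3  46.8]
```

View pics/c8.png

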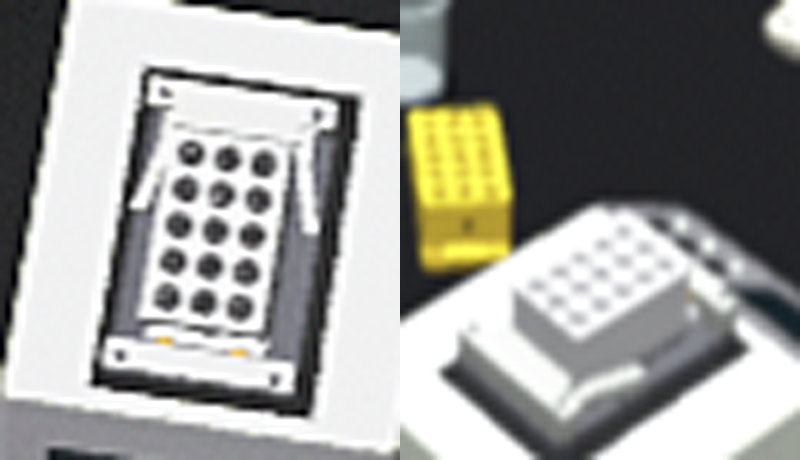

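The last picture shows the block flat in the seat, its tongue under the lip and both brass balls visible over the foot. The gripper is clear.

```bash
python3 -c "
from h import *
print(job_done(), get_obs()['clock'])"
```

```text
the job is handed in; nothing more can be done
the job is handed in; nothing more can be done
```

The fifteen-hole block is seated in the mixer and the job is handed in, at about 24 s of the 48 s allowed.

**How it went:** I gripped the block toward its foot end. The tool cannot tilt, so I pressed the foot gently on the mixer's back edge to pitch the block about 13° tongue-down in the jaws. I then set the tongue on the seat floor between the guides and slid it back to the wall. After that I lowered the front past the spring balls until it bottomed, and released.

**Forces:** readings taken at the end of each move were at most about 25 N at the wrist, and I saw no sign of slamming.

**Last checks:**
- **Flatness:** the top surface is level to within 0.1° in the top camera and 0.5° in the scene camera. The top camera puts it about 134 mm above the bench, which is the 96 mm floor plus 38 mm block. The scene camera reads 131.6 mm.
- **Position:** the tongue tip is about 57 to 58 mm behind the seat's middle. The block is about 0.6 mm off the rail's middle line and square to within 0.7°.
- **Snap-in:** both brass balls are visible above the foot, and the gripper is open and well clear.

**Disagreement:** the two cameras differ by 2 to 3 mm sideways and in height, about what the stated calibration error allows. For the sideways position I relied on the block and rail measured in the same camera.

I did not re-measure the other items on the bench. I never moved near them at low height, and the ones that show in the pictures looked undisturbed.

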